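Test the drop-shut lid of a quench tank

TASK

Turn the captive wing nut at the front of the quench tank a quarter turn anticlockwise so its clamp finger swings clear of the lid. Then lift the sprung lid by its bar handle clearly past its balance point (it balances about 50 degrees open; take it to about 60), keeping hold of it so it never swings back against its stop, and ease it down again to just below the balance point, about 40 degrees open, where it would drop shut by itself if let go. Finish while still holding the lid there, steady; leave the hammer, the bottle and the tape measure where they are.

Things in the scene. Friction and masses are not known exactly. Their poses are not given: they have to be found in the camera images.
- tank: Dark steel open box, 200 (x) x 320 (y) x 135 mm high, fixed to the bench; origin: centre of its underside; x points to the back (hinge side), y left, z up. Beside its right (-y) wall, 174 mm off the middle, stands a fixed thin quadrant bar curved about the hinge (radius 150 mm, top 290 mm above the bench) with a cross peg at the lid's balance angle.
- lid (a joint): Lid angle, rad: 0 shut (level), grows as the front edge rises; stop at 1.45. Steel plate 200 x 316 x 6 mm, 1.5 kg, on a torsion spring. Balances at 0.87 (+-0.05): below, it falls shut by itself; above, it swings open. Lifting at the handle takes 3 N from shut, fading to 0 at balance. Locked while the clamp finger is over its front edge.
- lid_hinge (a point): Middle of the hinge line (along the tank's y), 100 mm behind the tank's centre, 135 mm above the bench.
- lid_handle (a point): Middle of the lid's handle: round bar, 12 mm thick, 90 mm long, along the tank's y, on two end posts, its axis 38 mm above the lid's top face. With the lid shut it is 175 mm in front of the hinge line and 44 mm above it (179 mm above the bench), 25 mm behind the lid's front edge. It turns with the lid about the hinge.
- wingnut (a joint): Angle of the captive wing nut on its upright stud, rad: 0 with its clamp finger pointing straight back over the lid, grows anticlockwise seen from above; stop at 1.75. Friction 0.06 N m; stays where it is left, does not rise. The finger is clear of the lid from about 1.06 on.
- wingnut_grip (a point): Grip point of the wing nut, on its axis, 126 mm in front of and 120 mm left (+y) of the tank's centre, 181 mm above the bench. The wing is an upright blade 46 mm wide (along the point's x, in line with the clamp finger, turning with the nut), 10 mm thick (y), from 157 to 197 mm above the bench; below it a 22 mm hub.
- clamp_tip (a point): End of the clamp finger: a 14 mm wide, 8 mm thick steel tongue reaching 38 mm from the nut's axis, 147 mm above the bench; it overlaps the lid's front edge by 12 mm when clamped.
- hammer: Bystander: hammer with wooden handle, 280 mm long, lying on the bench to the right of the tank; origin under its middle.
- bottle: Bystander: clear water bottle, 64 mm diameter, 190 mm tall, standing to the left of the tank; origin at the centre of its base.
- tape: Bystander: tape measure in a black case, 68 x 34 x 66 mm, standing to the left of the tank; origin at the centre of its base.

How it is judged:
By the outcome, as a careful person would: the job done as asked, in the order asked, and still so for the second after the job is handed in, while the arm keeps its last pose, push and grip.
It also fails if it takes over 48 s, if anything falls off the work surface, if the arm or the gripper's body presses on something with over 40 N, if the wrist force passes 120 N, or if a joint passes its speed limit or range.

ROBOT

A 6-joint arm with a two-finger parallel gripper is mounted at the origin on the work surface. World frame = base frame: x ahead of the robot, y to its left, z up, the work surface at z = 0. Lengths are in m, angles in rad, forces in N, time in s.
With the tool pointing down it reaches from about 0.375 to 0.9 m from the base axis. Payload 3.1 kg.
Tool frame: the origin (TCP) lies between the finger pads; the fingertips stand 17 mm ahead of it and the grasp point (between the pads) lies 2 mm behind it; z points along the fingers, y is the line along which they close (so a half turn about z gives the same grasp; the last joint's range is limited). The gripper opens to 85 mm and grips with 20 to 120 N. Pads are 22 mm wide; open, the fingers measure 114 mm over their backs; the gripper's body (76 mm by 85 mm) begins 54 mm behind the grasp point. The pads swing forward as they close: fully open they stand 13 mm farther back than shut.
Start: joints at [-1.308, 0.527, 1.433, -0, 1.181, -0.178], TCP at [0.267, -0.565, 0.248] pointing down, gripper open.
Joint ranges: [-3.08, 3.08], [-0.75, 2.2], [0.22, 2.44], [-1.43, 4.57], [0, 2.65], [-2.85, 2.85]. Speed limits (rad/s): [2.79, 2.79, 3.14, 3.14, 3.14, 3.14].

INTERFACE

Orientations are given as a unit quaternion [x, y, z, w].
In Python, from station import sense, vision, order gives the robot as it stands.
- The arm moves only by the shell command python3 -m crank 'ROWS' [OPENING] [FORCE]. ROWS is JSON, a list of rows, each an object with "dp": the shift along the world's x, y, z in units of 30 mm (1.0 is 30 mm), a list of three; "angular": the turn, a rotation vector about the world's x, y, z in degrees, a list of three. In form: [{"dp": [dx, dy, dz], "angular": [ax, ay, az]}, ...]. A call has 1 to 20 rows; each row shifts and turns the commanded pose from where the row before left it; what a row does not reach is not made up. A row lasts 1/10 s, in which the tool goes at most 50 mm and 8.59 degrees, less where a joint would pass 70% of its speed; a pose out of reach is approached as far as the arm can. A call is refused whole if a number of a shift passes 1 or a number of a turn 8.59, either way. A call with a gripper value outside its range is refused whole. OPENING is the closure, from 0 (fully open) to 1 (shut), set as the call begins (- or left out, the last holds). The fingers move at their own pace and stop on an object; FORCE is the grip in N (left out, the last holds). Time passes only in rows, so rows that do not move let the fingers close. It gives the time, the measured TCP pose, the force, the opening and the grip force at its end, in the units of the state.
- sense(): the state, without advancing time (a new reading comes with each control period).
- vision.snapshot(name): name is "scene" or "top" or "wrist"; returns a dict with "image" (420x560x3 uint8, blue, green, red), "range_z" (420x560 float32, m along the optical axis (not along the pixel's ray), 0 where there is no reading), "mtx" (3x3 intrinsics, pixels), "pose" (4x4, takes a point from camera to world coordinates); the wrist camera has in their place "mount" (4x4, takes a point from camera to tool coordinates, whose origin is the TCP and whose axes are the flange's). Camera axes: x right, y down, z forward; pixel columns grow to the right and rows downward; lengths in m; the calibration is good to about 2 mm. A picture is of the moment at which its call begins: read the wrist's pose just before it.
- order.sign_off(): hands the job in; it is judged then, once.
The state is a dict: "t": time; "q": joint angles; "qd": joint speeds; "tau": joint torques, N m; "tcp_pos": TCP position; "tool_rot": TCP orientation; "force": force on the tool from outside, world axes, zero at the start; "ft_torque": the same for the moment, N m; "finger_gap": opening from 0.0 (shut) to 1.0 (fully open); "gripper_force": force on a finger pad.
Only numpy, scipy, OpenCV 4.12 (cv2) and the standard library are available. Lean on these libraries where they do the work, as an engineer would, in place of code of your own. Each camera call takes 0.05 s, during which the arm holds its last target. There are 200 camera calls.

## Working session

There is one attempt and no reset: what is moved stays moved. The work goes in short steps, Python scripts to look and compute and a shell command to move; the robot and the scene stay as the last step left them, time stands still between calls to the robot, and variables do not carry over. Pictures are saved under pics/ and viewed, at most 10 in all, crops included, and the job is handed in when it is done.

```bash
mkdir -p pics; ls; python3 - <<'E'
from station import sense, vision
import cv2, numpy as np
s=sense(); print({k:np.round(v,3) for k,v in s.items()})
for n in("scene","top"):
    d=vision.snapshot(n); cv2.imwrite(f"pics/{n}0.png",d["image"]); np.savez(f"{n}0.npz",**d)
    print(n,d["mtx"].round(1).tolist(),d["pose"].round(3).tolist())
E
```

```text
pics
{'t': np.float64(0.0), 'q': array([-1.309,  0.528,  1.434,  0.   ,  1.181, -0.179]), 'qd': array([ 0.001, -0.001,  0.   , -0.001,  0.002,  0.001]), 'tau': array([-0.0000e+00, -4.4235e+01, -1.7803e+01, -0.0000e+00,  8.0000e-03,
        0.0000e+00]), 'tcp_pos': array([ 0.267, -0.565,  0.247]), 'tool_rot': array([ 0.976,  0.219, -0.   , -0.001]), 'force': array([0.033, 0.208, 0.769]), 'ft_torque': array([ 0.041,  0.069, -0.025]), 'gripper_force': np.float64(0.0), 'finger_gap': np.float64(0.999)}
scene [[419.4, 0.0, 275.4], [0.0, 419.4, 211.6], [0.0, 0.0, 1.0]] [[-0.707, 0.575, -0.412, 1.128], [0.708, 0.572, -0.414, 0.503], [-0.002, -0.585, -0.811, 1.118], [0.0, 0.0, 0.0, 1.0]]
top [[528.8, 0.0, 279.1], [0.0, 528.8, 197.3], [0.0, 0.0, 1.0]] [[-0.009, -0.997, 0.08, 0.51], [-1.0, 0.009, -0.003, 0.03], [0.002, -0.08, -0.997, 1.531], [0.0, 0.0, 0.0, 1.0]]
```

View pics/scene0.png

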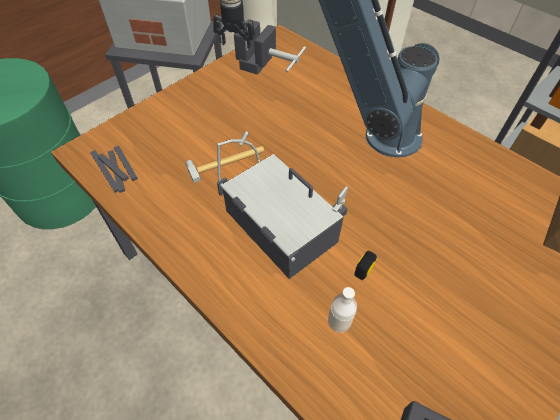

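View pics/top0.png

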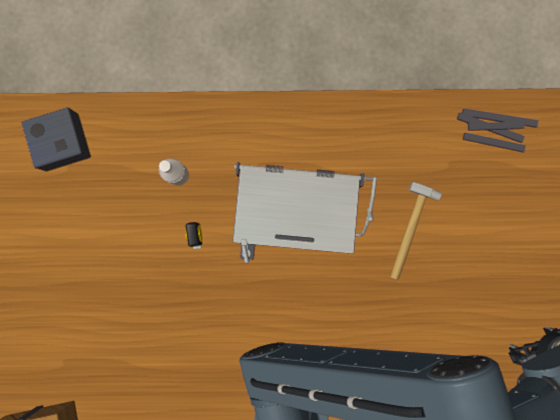

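The lid's corners in the top view are at about (238,166), (361,176), (354,252) and (234,242). The handle is at (294,238), the wing nut at (247,250) and the quadrant at (370,205). Next I'll measure them with the depth data.

```bash
cat > h.py <<'E'
import numpy as np, cv2
from scipy.spatial.transform import Rotation as R
def cloud(d,pose=None):
    P=d["pose"] if pose is None else pose
    z=d["range_z"]; v,u=np.indices(z.shape); K=d["mtx"]
    p=np.stack([(u-K[0,2])/K[0,0]*z,(v-K[1,2])/K[1,1]*z,z],-1)
    return p@P[:3,:3].T+P[:3,3], z>0
E
python3 - <<'E'
from h import *
for n in("top","scene"):
    d=dict(np.load(n+"0.npz")); c,ok=cloud(d)
    x,y,z=c[...,0],c[...,1],c[...,2]
    box=ok&(x>.35)&(x<.8)&(y>-.25)&(y<.2)
    m=box&(abs(z-.141)<.006)
    m=cv2.morphologyEx(m.astype(np.uint8),cv2.MORPH_CLOSE,np.ones((9,9)))
    k,l,st,_=cv2.connectedComponentsWithStats(m); m=(l==1+st[1:,4].argmax())&box
    p=c[m]; r=cv2.minAreaRect(p[:,:2].astype(np.float32))
    print(n,"lid",np.round(r[0],4),np.round(r[1],4),r[2],"z",np.median(p[:,2]))
    rr=cv2.boxPoints(r); print(rr.round(3).tolist())
    hm=box&(z>.165)&(z<.2)
    k,l,st,_=cv2.connectedComponentsWithStats(hm.astype(np.uint8))
    for i in range(1,k):
        if st[i,4]>12:
            q=c[l==i]; w=cv2.fitLine(q[:,:2].astype(np.float32),2,0,.01,.01).ravel()
            print(st[i],q.mean(0).round(4),q.min(0).round(3),q.max(0).round(3),"dir",np.degrees(np.arctan2(w[1],w[0])))
E
```

```text
top lid [ 0.6035 -0.0204] [0.366  0.2306] 84.19244384765625 z 0.1417285976082432
[[0.4699999988079071, -0.19099999964237213], [0.699999988079071, -0.21400000154972076], [0.7369999885559082, 0.15000000596046448], [0.5070000290870667, 0.17299999296665192]]
[362 229   5   6  17] [ 0.5281 -0.1873  0.1863] [ 0.522 -0.192  0.169] [ 0.534 -0.184  0.2  ] dir -10.513656
[275 235  40   7 182] [ 0.5135 -0.0117  0.1844] [ 0.505 -0.062  0.17 ] [0.522 0.038 0.191] dir 84.37803
[242 245   8  18  79] [0.4761 0.1119 0.1926] [0.455 0.104 0.165] [0.497 0.121 0.2  ] dir 11.831185
scene lid [ 0.5534 -0.0142] [0.3495 0.2994] 84.6651611328125 z 0.1407005512147949
[[0.3880000114440918, -0.17399999499320984], [0.6859999895095825, -0.20200000703334808], [0.718999981880188, 0.1459999978542328], [0.42100000381469727, 0.17399999499320984]]
[253 147   5   7  18] [ 0.5327 -0.1826  0.1844] [ 0.526 -0.187  0.168] [ 0.539 -0.178  0.197] dir -19.43693
[218 168   3   9  23] [ 0.6665 -0.197   0.1803] [ 0.661 -0.201  0.165] [ 0.671 -0.193  0.199] dir 7.3839517
[289 168  24  25 144] [ 0.5171 -0.0057  0.1809] [ 0.504 -0.056  0.166] [0.526 0.042 0.188] dir 84.34845
[337 186  11  18  92] [0.4814 0.1185 0.1865] [0.455 0.109 0.165] [0.5   0.124 0.199] dir 9.142993
```

Yaw is about -5.6°, with the handle at (0.515, -0.009). That predicts the nut at (0.477, 0.115), which agrees with the measurement. The blade appears to sit at about +10° in the world frame. Next I'll hover above it and look with the wrist camera.

```bash
python3 -m crank '[{"dp":[0.3,1,0.17],"angular":[0,0,-0.8]},{"dp":[0.3,1,0.17],"angular":[0,0,-0.8]},{"dp":[0.3,1,0.17],"angular":[0,0,-0.8]},{"dp":[0.3,1,0.17],"angular":[0,0,-0.8]},{"dp":[0.3,1,0.17],"angular":[0,0,-0.8]},{"dp":[0.3,1,0.17],"angular":[0,0,-0.8]},{"dp":[0.3,1,0.17],"angular":[0,0,-0.8]},{"dp":[0.3,1,0.17],"angular":[0,0,-0.8]},{"dp":[0.3,1,0.17],"angular":[0,0,-0.8]},{"dp":[0.3,1,0.17],"angular":[0,0,-0.8]},{"dp":[0.3,1,0.17],"angular":[0,0,-0.8]},{"dp":[0.3,1,0.17],"angular":[0,0,-0.8]},{"dp":[0.3,1,0.17],"angular":[0,0,-0.8]},{"dp":[0.3,1,0.17],"angular":[0,0,-0.8]},{"dp":[0.3,1,0.17],"angular":[0,0,-0.8]},{"dp":[0.3,1,0.17],"angular":[0,0,-0.8]},{"dp":[0.3,1,0.17],"angular":[0,0,-0.8]},{"dp":[0.3,1,0.17],"angular":[0,0,-0.8]},{"dp":[0.3,1,0.17],"angular":[0,0,-0.8]},{"dp":[0.3,1,0.17],"angular":[0,0,-0.8]}]' && python3 -m crank '[{"dp":[0.33,0.9,0],"angular":[0,0,0]},{"dp":[0.33,0.9,0],"angular":[0,0,0]},{"dp":[0.33,0.9,0],"angular":[0,0,0]},{"dp":[0,0,0],"angular":[0,0,0]},{"dp":[0,0,0],"angular":[0,0,0]}]'
cat >> h.py <<'E'
def wrist(name):
    from station import sense, vision
    s=sense(); d=vision.snapshot("wrist")
    T=np.eye(4); T[:3,:3]=R.from_quat(s["tool_rot"]).as_matrix(); T[:3,3]=s["tcp_pos"]
    cv2.imwrite(f"pics/{name}.png",d["image"])
    c,ok=cloud(d,T@d["mount"]); return s,d,c,ok
E
python3 - <<'E'
from h import *
s,d,c,ok=wrist("w1"); np.savez("w1.npz",c=c,ok=ok)
print(s["t"],s["tcp_pos"].round(4),R.from_quat(s["tool_rot"]).as_matrix().round(3).tolist(),s["q"].round(2))
z=c[...,2]; print("ok",ok.mean())
box=ok&(c[...,0]>.4)&(c[...,0]<.8)&(z>.165)&(z<.205)
k,l,st,_=cv2.connectedComponentsWithStats(box.astype(np.uint8))
for i in range(1,k):
    if st[i,4]>60:
        q=c[l==i]; w=cv2.minAreaRect(q[:,:2].astype(np.float32)); f=cv2.fitLine(q[:,:2].astype(np.float32),2,0,.01,.01).ravel()
        print(st[i],np.round(w[0],4),np.round(w[1],4),w[2],np.degrees(np.arctan2(f[1],f[0])),q[:,2].max())
E
```

```text
t: 2.1
tcp_pos: [0.4465, 0.0361, 0.3503]
tool_rot: [0.997, 0.08, -0.0, -0.0]
force: [0.6, 0.1, -0.4]
finger_gap: 1.004
gripper_force: 0.0
t: 2.6
tcp_pos: [0.4759, 0.116, 0.3498]
tool_rot: [0.997, 0.081, -0.001, 0.0]
force: [-0.1, 0.4, 0.1]
finger_gap: 0.997
gripper_force: 0.0
2.6 [0.4759 0.116  0.3498] [[0.987, 0.162, -0.002], [0.162, -0.987, -0.001], [-0.002, 0.0, -1.0]] [ 0.01  0.23  1.62 -0.    1.29  1.42]
ok 0.9960841836734694
[ 362  152  107   40 1386] [ 0.5134 -0.0081] [0.1008 0.0119] 84.15493774414062 84.14929 0.18789721689499944
[275 165  12  54 560] [0.4754 0.1156] [0.0454 0.0099] 11.14282512664795 11.168351 0.19994822830161063
```

The wrist view gives the blade at (0.4754, 0.1156), pointing 11.1°, 45.4 x 9.9 mm, top at 0.200, so the sizes match. Its nut angle is therefore about 0.30 rad. Next I'll descend and grip it.

```bash
python3 -m crank '[{"dp":[0,0,-0.7],"angular":[0,0,1]},{"dp":[0,0,-0.7],"angular":[0,0,0.8]},{"dp":[0,0,-0.7],"angular":[0,0,0]},{"dp":[0,0,-0.7],"angular":[0,0,0]},{"dp":[0,0,-0.7],"angular":[0,0,0]},{"dp":[0,0,-0.7],"angular":[0,0,0]},{"dp":[0,0,-0.6],"angular":[0,0,0]},{"dp":[0,0,-0.5],"angular":[0,0,0]},{"dp":[0,0,-0.4],"angular":[0,0,0]},{"dp":[0,0,0],"angular":[0,0,0]}]' 0.4 && python3 -m crank '[{"dp":[0,0,0],"angular":[0,0,0]},{"dp":[0,0,0],"angular":[0,0,0]},{"dp":[0,0,0],"angular":[0,0,0]},{"dp":[0,0,0],"angular":[0,0,0]},{"dp":[0,0,0],"angular":[0,0,0]},{"dp":[0,0,0],"angular":[0,0,0]},{"dp":[0,0,0],"angular":[0,0,0]},{"dp":[0,0,0],"angular":[0,0,0]}]' 1 40
```

```text
t: 3.65
tcp_pos: [0.475, 0.1145, 0.178]
tool_rot: [0.995, 0.095, -0.002, -0.0]
force: [-0.3, -1.0, -0.4]
finger_gap: 0.602
gripper_force: 0.0
t: 4.45
tcp_pos: [0.477, 0.1154, 0.1802]
tool_rot: [0.995, 0.097, 0.001, 0.001]
force: [-0.5, -3.1, 5.6]
finger_gap: 0.111
gripper_force: 41.1
```

```bash
python3 -m crank '[{"dp":[0,0,0],"angular":[0,0,5]},{"dp":[0,0,0],"angular":[0,0,5]},{"dp":[0,0,0],"angular":[0,0,5]},{"dp":[0,0,0],"angular":[0,0,5]},{"dp":[0,0,0],"angular":[0,0,5]},{"dp":[0,0,0],"angular":[0,0,5]},{"dp":[0,0,0],"angular":[0,0,5]},{"dp":[0,0,0],"angular":[0,0,5]},{"dp":[0,0,0],"angular":[0,0,5]},{"dp":[0,0,0],"angular":[0,0,5]},{"dp":[0,0,0],"angular":[0,0,5]},{"dp":[0,0,0],"angular":[0,0,5]},{"dp":[0,0,0],"angular":[0,0,5]},{"dp":[0,0,0],"angular":[0,0,5]},{"dp":[0,0,0],"angular":[0,0,5]},{"dp":[0,0,0],"angular":[0,0,0]},{"dp":[0,0,0],"angular":[0,0,0]}]'
```

```text
t: 6.15
tcp_pos: [0.4756, 0.1165, 0.1802]
tool_rot: [0.731, 0.682, -0.0, -0.001]
force: [-1.9, 1.1, 8.3]
finger_gap: 0.108
gripper_force: 41.5
```

```bash
python3 -m crank '[{"dp":[0,0,0],"angular":[0,0,0]},{"dp":[0,0,0],"angular":[0,0,0]},{"dp":[0,0,0],"angular":[0,0,0]},{"dp":[0,0,0],"angular":[0,0,0]},{"dp":[0,0,0.5],"angular":[0,0,0]},{"dp":[0,0,0.8],"angular":[0,0,0]},{"dp":[0,0,0.8],"angular":[0,0,0]},{"dp":[0,0,0.8],"angular":[0,0,0]},{"dp":[0.2,-0.8,0.8],"angular":[0,0,0]},{"dp":[0.25,-0.8,0.5],"angular":[0,0,-0.5]},{"dp":[0.25,-0.8,0],"angular":[0,0,-0.6]},{"dp":[0.25,-0.8,0],"angular":[0,0,-0.6]},{"dp":[0.25,-0.8,0],"angular":[0,0,0]},{"dp":[0,0,0],"angular":[0,0,0]},{"dp":[0,0,0],"angular":[0,0,0]}]' 0.4
python3 - <<'E'
from h import *
s,d,c,ok=wrist("w2")
print(s["t"],s["tcp_pos"].round(4),R.from_quat(s["tool_rot"]).as_matrix().round(3).tolist(),s["q"].round(2))
z=c[...,2]
box=ok&(c[...,0]>.4)&(c[...,0]<.8)&(z>.165)&(z<.205)
k,l,st,_=cv2.connectedComponentsWithStats(box.astype(np.uint8))
for i in range(1,k):
    if st[i,4]>60:
        q=c[l==i]; w=cv2.minAreaRect(q[:,:2].astype(np.float32)); f=cv2.fitLine(q[:,:2].astype(np.float32),2,0,.01,.01).ravel()
        print(st[i],np.round(w[0],4),np.round(w[1],4),w[2],np.degrees(np.arctan2(f[1],f[0])),q[:,2].max())
E
```

```text
t: 7.65
tcp_pos: [0.5121, -0.0044, 0.3049]
tool_rot: [0.742, 0.671, -0.0, -0.001]
force: [-0.6, -0.3, -0.0]
finger_gap: 0.599
gripper_force: 0.0
7.65 [ 0.5121 -0.0044  0.3049] [[0.1, 0.995, -0.001], [0.995, -0.1, 0.001], [0.001, -0.001, -1.0]] [-0.23  0.31  1.64  0.    1.2  -0.13]
[ 199    9   26   78 1523] [0.4745 0.1155] [0.0456 0.0107] 86.0336685180664 86.12247 0.199764477193888
[ 276  146   15  120 1659] [ 0.5134 -0.0081] [0.1006 0.0114] 84.19892120361328 84.15501 0.18798387509144884
```

View pics/w2.png

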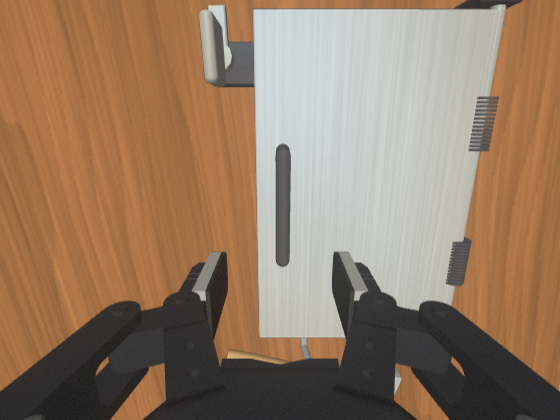

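The nut now points along 86°, which is about 1.60 rad, so its finger is clear of the lid. The handle is at (0.5134, -0.0081), shown at pixels (283,145)-(283,265). I'll grip it and work out the arc.

```bash
python3 -m crank '[{"dp":[0.04,-0.12,-0.6],"angular":[0,0,0]},{"dp":[0,0,-0.6],"angular":[0,0,0]},{"dp":[0,0,-0.6],"angular":[0,0,0]},{"dp":[0,0,-0.6],"angular":[0,0,0]},{"dp":[0,0,-0.6],"angular":[0,0,0]},{"dp":[0,0,-0.5],"angular":[0,0,0]},{"dp":[0,0,-0.5],"angular":[0,0,0]},{"dp":[0,0,-0.27],"angular":[0,0,0]},{"dp":[0,0,0],"angular":[0,0,0]}]' 0.4 && python3 -m crank '[{"dp":[0,0,0],"angular":[0,0,0]},{"dp":[0,0,0],"angular":[0,0,0]},{"dp":[0,0,0],"angular":[0,0,0]},{"dp":[0,0,0],"angular":[0,0,0]},{"dp":[0,0,0],"angular":[0,0,0]},{"dp":[0,0,0],"angular":[0,0,0]},{"dp":[0,0,0],"angular":[0,0,0]}]' 1 40
cat >> h.py <<'E'
ax=np.array([.9948,-.1019,0]); H=np.array([.5134,-.0081,.179]); HG=H+.175*ax-[0,0,.044]
def bar(th):
    a=np.radians(th)+np.arctan2(44,175); return HG+.18045*(-np.cos(a)*ax+np.sin(a)*np.array([0,0,1]))
def tcp(th,k=.5):
    f=np.radians(k*th); return bar(th)+.002*(-np.sin(f)*ax-np.cos(f)*np.array([0,0,1]))
def lidang(p): # nominal lid angle from bar position
    v=np.array(p)-HG; return np.degrees(np.arctan2(v[2],-v@ax)-np.arctan2(44,175))
E
python3 - <<'E'
from h import *
t=np.arange(0,61,3)
for a,b in zip(t[:-1],t[1:]): print(a,b,((tcp(b)-tcp(a))/.03).round(2))
print(tcp(0),tcp(60),tcp(40))
E
```

```text
t: 8.6
tcp_pos: [0.5126, -0.0068, 0.1763]
tool_rot: [0.741, 0.672, -0.001, -0.001]
force: [-0.1, 0.4, 0.1]
finger_gap: 0.595
gripper_force: 0.0
t: 9.3
tcp_pos: [0.5141, -0.0078, 0.1779]
tool_rot: [0.741, 0.671, 0.001, 0.0]
force: [0.2, 0.4, 6.1]
finger_gap: 0.12
gripper_force: 39.3
0 3 [ 0.08 -0.01  0.3 ]
3 6 [ 0.1  -0.01  0.3 ]
6 9 [ 0.11 -0.01  0.29]
9 12 [ 0.13 -0.01  0.29]
12 15 [ 0.14 -0.01  0.28]
15 18 [ 0.16 -0.02  0.27]
18 21 [ 0.17 -0.02  0.26]
21 24 [ 0.19 -0.02  0.25]
24 27 [ 0.2  -0.02  0.24]
27 30 [ 0.21 -0.02  0.23]
30 33 [ 0.22 -0.02  0.22]
33 36 [ 0.23 -0.02  0.21]
36 39 [ 0.24 -0.02  0.2 ]
39 42 [ 0.25 -0.03  0.18]
42 45 [ 0.26 -0.03  0.17]
45 48 [ 0.27 -0.03  0.16]
48 51 [ 0.28 -0.03  0.14]
51 54 [ 0.29 -0.03  0.13]
54 57 [ 0.29 -0.03  0.11]
57 60 [ 0.3  -0.03  0.09]
[ 0.51339679 -0.00809967  0.17700081] [ 0.63735626 -0.02079717  0.3068256 ] [ 0.58158248 -0.01508411  0.2793171 ]
```

```bash
python3 -m crank '[{"dp":[0.08,-0.01,0.3],"angular":[0.15,1.5,0]},{"dp":[0.1,-0.01,0.3],"angular":[0.15,1.5,0]},{"dp":[0.11,-0.01,0.29],"angular":[0.15,1.5,0]},{"dp":[0.13,-0.01,0.29],"angular":[0.15,1.5,0]},{"dp":[0.14,-0.01,0.28],"angular":[0.15,1.5,0]},{"dp":[0.16,-0.02,0.27],"angular":[0.15,1.5,0]},{"dp":[0,0,0],"angular":[0,0,0]},{"dp":[0,0,0],"angular":[0,0,0]}]'
python3 - <<'E'
from h import *
from station import sense,vision
s=sense(); print(s["tcp_pos"].round(4),tcp(18).round(4),s["ft_torque"].round(2),lidang(s["tcp_pos"]))
d=vision.snapshot("scene"); cv2.imwrite("pics/s2.png",cv2.resize(d["image"][100:320,150:430],None,fx=2,fy=2))
E
```

```text
t: 10.1
tcp_pos: [0.5343, -0.0099, 0.2278]
tool_rot: [0.739, 0.669, -0.054, -0.059]
force: [-0.0, -0.2, -4.4]
finger_gap: 0.12
gripper_force: 39.5
[ 0.5343 -0.0099  0.2278] [ 0.5351 -0.0103  0.229 ] [ 0.    0.02 -0.07] 16.957719610227304
```

View pics/s2.png

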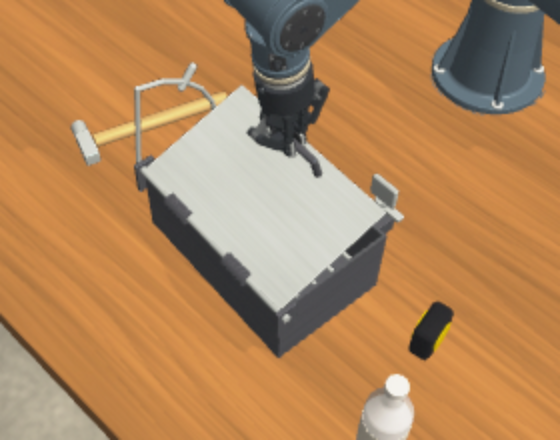

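The lid is open about 17°, the grip is at the handle (about (300,150) in this crop), and the wing nut finger is swung clear at (390,205). The bystanders haven't moved, so I'll continue up to 60°.

```bash
python3 -m crank '[{"dp":[0.17,-0.02,0.26],"angular":[0.15,1.5,0]},{"dp":[0.19,-0.02,0.25],"angular":[0.15,1.5,0]},{"dp":[0.2,-0.02,0.24],"angular":[0.15,1.5,0]},{"dp":[0.21,-0.02,0.23],"angular":[0.15,1.5,0]},{"dp":[0.22,-0.02,0.22],"angular":[0.15,1.5,0]},{"dp":[0.23,-0.02,0.21],"angular":[0.15,1.5,0]},{"dp":[0.24,-0.02,0.2],"angular":[0.15,1.5,0]},{"dp":[0,0,0],"angular":[0,0,0]}]' && python3 -m crank '[{"dp":[0.25,-0.03,0.18],"angular":[0.15,1.5,0]},{"dp":[0.26,-0.03,0.17],"angular":[0.15,1.5,0]},{"dp":[0.27,-0.03,0.16],"angular":[0.15,1.5,0]},{"dp":[0.28,-0.03,0.14],"angular":[0.15,1.5,0]},{"dp":[0.29,-0.03,0.13],"angular":[0.15,1.5,0]},{"dp":[0.29,-0.03,0.11],"angular":[0.15,1.5,0]},{"dp":[0.3,-0.03,0.09],"angular":[0.15,1.5,0]},{"dp":[0,0,0],"angular":[0,0,0]},{"dp":[0,0,0],"angular":[0,0,0]},{"dp":[0,0,0],"angular":[0,0,0]}]'
cat >> h.py <<'E'
def lidpic(name):
    from station import sense,vision
    s=sense(); print(s["t"],s["tcp_pos"].round(4),s["ft_torque"].round(2),"nominal",lidang(s["tcp_pos"]))
    d=vision.snapshot("scene"); cv2.imwrite(f"pics/{name}.png",cv2.resize(d["image"][80:320,130:430],None,fx=2,fy=2))
    for n,dd in(("scene",d),("top",vision.snapshot("top"))):
        c,ok=cloud(dd); ay=np.array([.1019,.9948,0]); v=c-HG; X=-v@ax; Y=v@ay; Z=v[...,2]
        g=cv2.cvtColor(dd["image"],cv2.COLOR_BGR2GRAY)
        m=ok&(abs(Y)>.07)&(abs(Y)<.15)&(X>-.05)&(X<.2)&(Z>.02)&(Z<.25)&(g>100)
        if m.sum()>50: 
            f=cv2.fitLine(np.stack([X[m],Z[m]],1).astype(np.float32),cv2.DIST_HUBER,0,.01,.01).ravel()
            print(n,m.sum(),"lid deg",np.degrees(np.arctan2(f[1],f[0])))
E
python3 -c "
from h import *; lidpic('s3')"
```

```text
t: 10.95
tcp_pos: [0.5782, -0.0144, 0.2782]
tool_rot: [0.73, 0.661, -0.116, -0.127]
force: [-4.2, -0.8, 3.0]
finger_gap: 0.123
gripper_force: 39.9
t: 11.95
tcp_pos: [0.6372, -0.0205, 0.309]
tool_rot: [0.716, 0.649, -0.174, -0.192]
force: [-0.6, 0.5, 6.9]
finger_gap: 0.121
gripper_force: 40.8
11.95 [ 0.6372 -0.0205  0.309 ] [ 0.06  0.46 -0.05] nominal 59.684031205414854
scene 2006 lid deg 59.091145
top 2075 lid deg 58.96368
```

View pics/s3.png

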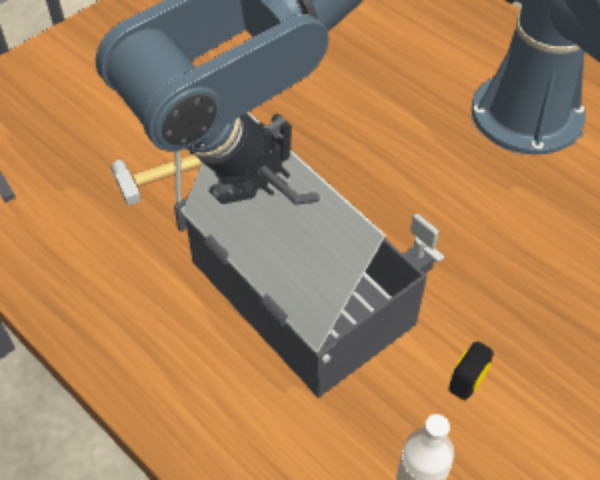

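The lid reads about 59-60° from both cameras, with the handle held at about (260,180) in this crop. Now I'll ease it back to 40°.

```bash
python3 -m crank '[{"dp":[-0.15,0.015,-0.045],"angular":[-0.08,-0.75,0]},{"dp":[-0.15,0.015,-0.045],"angular":[-0.08,-0.75,0]},{"dp":[-0.29,0.03,-0.11],"angular":[-0.15,-1.5,0]},{"dp":[-0.29,0.03,-0.13],"angular":[-0.15,-1.5,0]},{"dp":[-0.28,0.03,-0.14],"angular":[-0.15,-1.5,0]},{"dp":[-0.27,0.03,-0.16],"angular":[-0.15,-1.5,0]},{"dp":[-0.26,0.03,-0.17],"angular":[-0.15,-1.5,0]},{"dp":[-0.17,0.02,-0.12],"angular":[-0.1,-1,0]},{"dp":[0,0,0],"angular":[0,0,0]},{"dp":[0,0,0],"angular":[0,0,0]},{"dp":[0,0,0],"angular":[0,0,0]},{"dp":[0,0,0],"angular":[0,0,0]},{"dp":[0,0,0],"angular":[0,0,0]}]'
python3 -c "
from h import *; lidpic('s4')"
```

```text
t: 13.35
tcp_pos: [0.5806, -0.0146, 0.28]
tool_rot: [0.73, 0.661, -0.118, -0.13]
force: [-5.9, -0.4, 5.9]
finger_gap: 0.123
gripper_force: 41.1
13.35 [ 0.5806 -0.0146  0.28  ] [-0.12  0.88 -0.01] nominal 39.35173714633754
scene 2623 lid deg 38.864384
top 2962 lid deg 38.76822
```

View pics/s4.png

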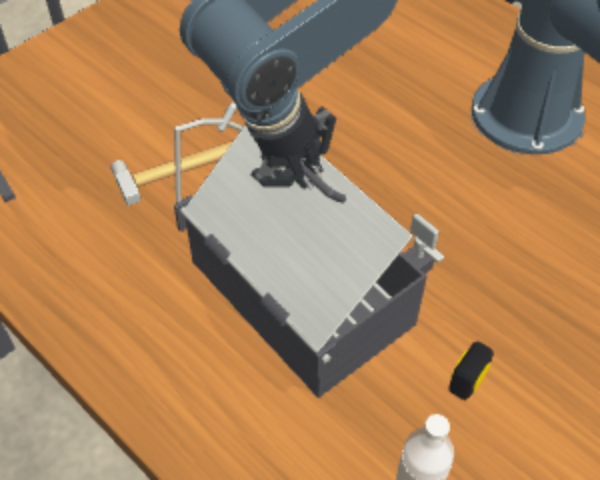

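The lid is held at about 39° and nothing else has moved. I'll nudge it up 1°, hold, and hand in.

```bash
python3 -m crank '[{"dp":[0.08,-0.01,0.06],"angular":[0.05,0.5,0]},{"dp":[0,0,0],"angular":[0,0,0]},{"dp":[0,0,0],"angular":[0,0,0]},{"dp":[0,0,0],"angular":[0,0,0]},{"dp":[0,0,0],"angular":[0,0,0]},{"dp":[0,0,0],"angular":[0,0,0]},{"dp":[0,0,0],"angular":[0,0,0]},{"dp":[0,0,0],"angular":[0,0,0]}]'
python3 -c "
from h import *; lidpic('s5')
from station import order; print(order.sign_off())"
```

```text
t: 14.25
tcp_pos: [0.5831, -0.0149, 0.2818]
tool_rot: [0.729, 0.66, -0.121, -0.133]
force: [-5.5, -1.0, 5.9]
finger_gap: 0.12
gripper_force: 41.2
14.25 [ 0.5831 -0.0149  0.2818] [-0.16  0.86  0.02] nominal 40.32143815719663
scene 2623 lid deg 39.85885
top 2929 lid deg 39.810993
the job is handed in; nothing more can be done
None
```

The wing nut is turned clear (about 1.60 rad), and the lid went up to about 59–60° and is now held steady at about 40°. The hammer, bottle and tape measure were not touched, and the job was handed in at 14.3 s.

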